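# Two-side camera check of a ball in a dished carrier

### The job

Lift the blue dished carrier by the black grip of its bail and hold it level at the inspection stand, red tab pointing straight at the lens, with the loose white ball at the height of the lens and straight above the yellow ring on the stand's base; stay there about a second. Then turn the carrier a quarter turn so that the yellow tab points straight at the lens over the same ring and height, and finish while still holding it there, level and still. Keep the ball in the middle of the dish all the way, do not bump the stand, and leave the bottles alone.

Things in the scene. Friction and masses are not known exactly. Their poses are not given: they have to be found in the camera images.
- carrier_grip (a point): centre of the carrier's black grip block (60 mm long, 14 wide, 22 high), 85 mm above its underside, straight above the dish's middle. Axes: z the carrier's up, +x to the red tab, +y to the yellow tab (a quarter turn anticlockwise of red, seen from above). The block runs along the diagonal between the tabs, +45 degrees from +x about z; pinch it across that, from above
- carrier: blue dished carrier, loose, 0.18 to 0.36 kg, on the table at first. Dish 128 mm across, 20 mm high. Two tabs 28 mm wide, red on +x and yellow on +y, reach out to 82 mm from the middle, 9 to 19 mm up. A bail of 8 mm steel rod stands on the diagonal between the tabs, legs 61 mm from the middle, the black grip in its top. Origin: centre of the underside; axes as carrier_grip
- dish_mid (a point): where the ball's centre is when it lies in the middle of the dish: 64 mm straight below carrier_grip, 21 mm above the carrier's underside; axes as the carrier's. The dish's floor is a shallow 7 degree cone: the ball rolls off centre if the dish tilts more than that or is accelerated beyond about 1 m/s2
- ball_center (a point): centre of the loose white ceramic ball, 30 mm diameter, 55 g, in the dish (it rolls, so its axes mean nothing)
- stand: inspection stand, fixed. Origin on the table under the middle of the 60 mm yellow ring painted on its base; z up, +x from the ring to the lens. Dark steel base plate 110 mm wide, 10 thick, from x = -60 to 195 mm. At x = 130 to 188 mm a white camera housing on a post, 70 mm wide, its top 183 mm above the table; its black lens barrel sticks out to x = 120 mm, looking along -x
- lens (a point): middle of the lens's glass on the inspection stand, 150 mm above the table, 119 mm from view_spot along the stand's +x; axes as the stand's
- view_spot (a point): viewing spot: the point 150 mm above the table, straight above the middle of the stand's yellow ring, level with the lens, where the middle of the ball must be; axes as the stand's
- bottle_a: cobalt-blue plastic bottle, 54 mm diameter, 82 mm high, open, standing; a bystander to leave alone. Origin at the centre of its underside, z up
- bottle_b: cobalt-blue plastic bottle, 54 mm diameter, 82 mm high, open, standing; a bystander to leave alone. Origin at the centre of its underside, z up
- bottle_c: cobalt-blue plastic bottle, 54 mm diameter, 86 mm high with a white cap, standing; a bystander to leave alone. Origin at the centre of its underside, z up
There are look-alikes about, which are no part of the job. Of the things shaped like the carrier, the blue one is meant. Of the things shaped like the part that bears ball_center, the white one is meant.

How it is judged:
By the outcome, as a careful person would: the job done as asked, in the order asked, and still so for the second after the job is handed in, while the arm keeps its last pose, push and grip.
It also fails if it takes over 64 s, if anything falls off the work surface, if the arm or the gripper's body presses on something with over 40 N, if the wrist force passes 120 N, or if a joint passes its speed limit or range.

### The arm

A 7-joint arm with a two-finger parallel gripper is mounted at the origin on the work surface. World frame = base frame: x ahead of the robot, y to its left, z up, the work surface at z = 0. Lengths are in m, angles in rad, forces in N, time in s.
With the tool pointing down it reaches from about 0.4 to 0.85 m from the base axis. Payload 4.5 kg.
Tool frame: the origin (TCP) lies on the centre line of the jaws, within the pads' length; the fingertips stand r.tip_reach ahead of it and the grasp point (between the pads) lies 3 mm ahead of it (r.tip_reach is the distance from the TCP to the fingertips, in m); z points along the fingers, y is the line along which they close (so a half turn about z gives the same grasp; the last joint's range is limited). The gripper opens to 88 mm and grips with 3 to 60 N. Pads are 18 mm wide; open, the fingers measure 123 mm over their backs; the gripper's body (75 mm by 187 mm) begins 45 mm behind the grasp point.
Start: joints at [1.35, 0.689, -0.195, 1.565, 0.157, 0.902, -0.215], TCP at [0.158, -0.605, 0.261] pointing down, gripper open.
Joint ranges: [-3.01, 3.01], [-0.46, 2.08], [-1.47, 1.51], [0.13, 2.56], [-1, 4.14], [0.04, 2.09], [-2.66, 2.66]. Speed limits (rad/s): [2.57, 2.57, 3.14, 3.14, 3.14, 3.14, 3.14].

### API

Orientations are given as a unit quaternion [x, y, z, w].
In Python, from plant import readout, eyes, ticket, r gives the robot as it stands. The module is installed in compiled form; this text tells all that it offers.
- The arm moves only by the tool carry_out, never from a script. Its argument "motion" is a list that holds one entry, the list of rows, each a list of 7 numbers: the shift along the tool's x, y, z in mm, then the turn, a rotation vector about the tool's x, y, z in rad, then the opening in per cent of the stroke, from 0 (shut) to 100 (fully open). In form: [[[dx, dy, dz, ax, ay, az, claw], ...]]. A call has 1 to 8 rows; each row shifts and turns the commanded pose from where the row before left it, along the tool's axes as they then stand; what a row does not reach is not made up. A row lasts 1/10 s, in which the tool goes at most 50 mm and 8.59 degrees, less where a joint would pass 70% of its speed; a pose out of reach is approached as far as the arm can. A call is refused whole if a number of a shift passes 50 or a number of a turn 0.15, either way. A call with a gripper value outside its range is refused whole. The fingers move at their own pace and stop on an object; "squeeze" is the grip in N (left out, the last holds). Time passes only in rows, so rows that do not move let the fingers close. It gives the time, the measured TCP pose, the force and the opening at its end, in the units of the state.
- readout.get_state(): the state, without advancing time (a new reading comes with each control period).
- eyes.snapshot(name): name is "scene" or "top" or "wrist"; returns a dict with "pixels" (400x640x3 uint8, red, green, blue), "K" (3x3 intrinsics, pixels), "origin" and "attitude" of the camera in the world. Camera axes: x right, y down, z forward; pixel columns grow to the right and rows downward; lengths in m; the calibration is good to about 2 mm. A picture is of the moment at which its call begins. There is no depth.
- ticket.finish_job(): hands the job in, once; it reports no verdict.
The state is a dict: "clock": time; "q": joint angles; "qd": joint speeds; "joint_torque": joint torques, N m; "tool_pos": TCP position; "eef_rot": TCP orientation; "contact_force": force on the tool from outside, world axes, zero at the start; "moment": the same for the moment, N m; "opening": opening from 0.0 (shut) to 1.0 (fully open).
Only numpy, scipy, OpenCV 4.12 (cv2) and the standard library are available. Lean on these libraries where they do the work, as an engineer would, in place of code of your own. Each camera call takes 0.05 s, during which the arm holds its last target. There are 200 camera calls.

## Working session

There is one attempt and no reset: what is moved stays moved. The work goes in short steps, Python scripts to look and compute and a tool call to move; the robot and the scene stay as the last step left them, time stands still between calls to the robot, and variables do not carry over. Pictures are saved under pics/ and viewed, on a budget of 10 in all, crops included, one or two more only if the job needs it, and the job is handed in when it is done.

Besides the shell and the picture viewer there is one more tool, called after "Call:" by a JSON object that holds its "api" and its "payload". carry_out: Moves the arm, as the interface text tells. Its arguments: {"type":"object","properties":{"motion":{"type":"array","items":{"type":"array","items":{"type":"array","items":{"type":"number"}}}},"squeeze":{"type":"number"}},"required":["motion"]}

```bash
mkdir -p pics; python3 - <<'E'
from plant import readout, eyes, ticket, r
import cv2,numpy as np
s=readout.get_state(); print(s, r.tip_reach)
for n in("scene","top"):
    d=eyes.snapshot(n); cv2.imwrite(f"pics/{n}0.png",d["pixels"][:,:,::-1]); print(n,d["K"],d["origin"],d["attitude"])
E
```

```text
{'clock': 0.0, 'q': array([ 1.34978701,  0.68996391, -0.19449181,  1.56634968,  0.15726802,
        0.90249917, -0.21510621]), 'qd': array([-0.00130347, -0.00118626,  0.0007232 , -0.00069283,  0.00032469,
       -0.00137567, -0.00068268]), 'joint_torque': array([-7.78030681e-04, -5.27568519e+01, -1.26708761e+00, -1.53433549e+01,
       -5.26528526e-02,  6.70194102e-03,  1.40100278e-04]), 'tool_pos': array([ 0.1573375 , -0.60425502,  0.25992045]), 'eef_rot': array([ 9.91891917e-01,  1.27081014e-01, -1.78188959e-04, -8.99260465e-04]), 'contact_force': array([-0.36373768, -0.37365013,  0.38658638]), 'moment': array([-0.03103235, -0.03650024,  0.00692407]), 'opening': 1.0004028391815654} 0.022
scene [[463.77508647   0.         319.571122  ]
 [  0.         463.77508647 203.65436407]
 [  0.           0.           1.        ]] [1.06022504 0.82991956 0.84590279] [ 0.25588143  0.86885062 -0.40610701 -0.12124516]
top [[402.42101367   0.         317.6221105 ]
 [  0.         402.42101367 205.07539927]
 [  0.           0.           1.        ]] [0.49504598 0.1025279  1.26745779] [ 0.70889944 -0.70448906  0.02776278 -0.01964607]
```

View pics/top0.png

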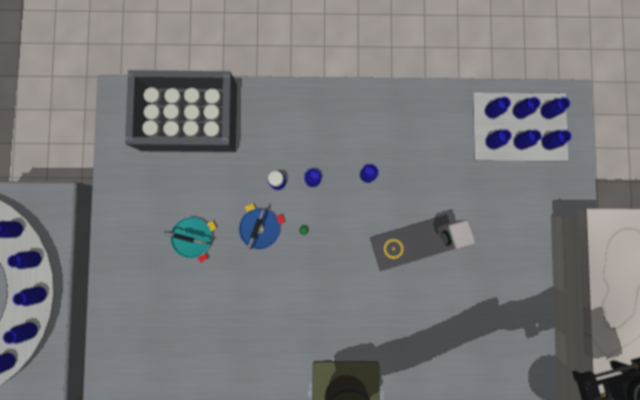

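View pics/scene0.png

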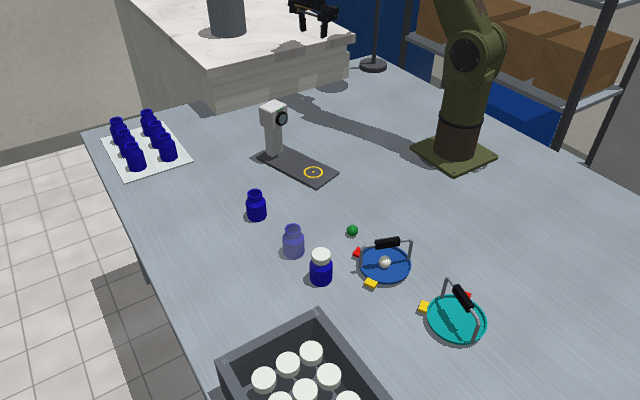

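The top view shows two dished carriers: blue at (260,229) and teal at (192,238). The blue one is meant. It has the white ball, the red tab at (281,219) and the yellow tab at (250,208). There is also a green ball, a look-alike, at (304,230). The stand's ring is at (394,249) with the housing at (458,233). The bottles are at (277,178), (313,177) and (369,173).

```bash
cat > h.py <<'E'
from plant import readout, eyes, ticket, r
import cv2,numpy as np
from scipy.spatial.transform import Rotation as R
def ray(d,u,v,z):
    K=d["K"]; c=R.from_quat(d["attitude"]).apply([(u-K[0,2])/K[0,0],(v-K[1,2])/K[1,1],1]); o=np.array(d["origin"])
    return o+c*(z-o[2])/c[2]
def proj(d,p):
    c=R.from_quat(d["attitude"]).inv().apply(np.array(p)-d["origin"]); return (d["K"]@(c/c[2]))[:2]
def cents(d,lo,hi,box,amin=8):
    hsv=cv2.cvtColor(d["pixels"],cv2.COLOR_RGB2HSV); m=cv2.inRange(hsv,np.array(lo),np.array(hi))
    k=np.zeros_like(m); k[box[1]:box[3],box[0]:box[2]]=m[box[1]:box[3],box[0]:box[2]]
    n,_,st,c=cv2.connectedComponentsWithStats(k)
    return [(c[i].round(1),st[i,4],st[i,:4]) for i in range(1,n) if st[i,4]>=amin]
RED=((0,150,80),(8,255,255)); YEL=((18,130,90),(32,255,255)); BLU=((100,120,60),(118,255,255))
E
python3 - <<'E'
from h import *
d=eyes.snapshot("top")
pic=d["pixels"]
for n,c,b,z in(("red",RED,(225,190,300,260),.019),("yel",YEL,(225,190,300,260),.019),("blu",BLU,(225,190,300,260),.015),("ring",YEL,(370,225,420,270),.010)):
    for x,a,st in cents(d,*c,b): print(n,x,a,st,ray(d,*x,z).round(4), ray(d,st[0]+st[2]/2-.5,st[1]+st[3]/2-.5,z).round(4))
# housing top, bottles
for n,u,v,z in(("cap",276.5,178,.086),("b1",313.5,177,.05),("b2",369.5,173,.05)): print(n,ray(d,u,v,z).round(3))
crop=cv2.resize(np.hstack([pic[185:275,220:320],pic[195:285,365:485]]),None,fx=3.6,fy=3.6,interpolation=cv2.INTER_CUBIC)
cv2.imwrite("pics/c1.png",crop[:,:,::-1])
E
```

```text
red [280.8 218.2] 32 [278 215   6   8] [0.5374 0.2023 0.019 ] [0.5365 0.2032 0.019 ]
yel [249.8 206.8] 43 [246 204   9   7] [0.5722 0.2988 0.019 ] [0.5716 0.2982 0.019 ]
blu [248.5 224.5] 416 [239 209  23  35] [0.5174 0.3025 0.015 ] [0.5128 0.2978 0.015 ]
blu [267.1 231.3] 585 [252 211  28  38] [0.4967 0.2446 0.015 ] [0.5022 0.2496 0.015 ]
ring [393.  248.3] 124 [384 239  19  20] [ 0.4461 -0.1474  0.01  ] [ 0.4455 -0.1474  0.01  ]
cap [0.654 0.211 0.086]
b1 [0.662 0.102 0.05 ]
b2 [ 0.676 -0.069  0.05 ]
```

View pics/c1.png

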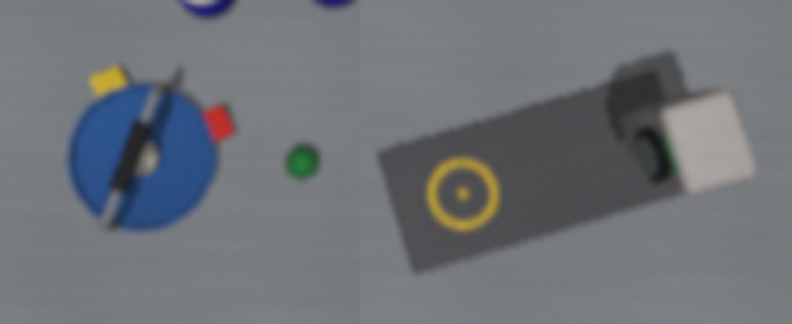

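The crop confirms the target: the blue dish with the white ball under its black grip, a red tab and a yellow tab. In the right half, the yellow ring is near (394,249) and the housing top near (462,234). I'll start swinging round towards the carrier at a constant radius.

Call:
{"api": "carry_out", "payload": {"motion": [[[43.5,-1.5,0,0,0,-0.07,100],[43.5,-1.5,0,0,0,-0.07,100],[43.5,-1.5,0,0,0,-0.07,100],[43.5,-1.5,0,0,0,-0.07,100],[43.5,-1.5,0,0,0,-0.07,100],[43.5,-1.5,0,0,0,-0.07,100]]]}}

```text
clock: 0.75
tool_pos: [0.3908, -0.4877, 0.2604]
eef_rot: [0.943, 0.332, -0.0, -0.0]
contact_force: [0.1, 0.2, -0.5]
opening: 1.001
```

```bash
python3 - <<'E'
from h import *
print(readout.get_state()["q"].round(3))
d=eyes.snapshot("top")
c=ray(d,259,228.5,.018); g=ray(d,393,248.2,.01)
rd=ray(d,280.8,218.2,.017)-c; ye=ray(d,249.8,206.8,.017)-c
print(c,g,np.degrees([np.arctan2(rd[1],rd[0]),np.arctan2(ye[1],ye[0])-np.pi/2]))
h=ray(d,462,234.2,.183)-g; print("stand",np.degrees(np.arctan2(h[1],h[0])),np.hypot(h[0],h[1]))
f=lambda x,y:ray(d,365+(x-360)/3.6,195+y/3.6,.010)
a,b=f(378,153),f(415,272); e=b-a; print(np.hypot(*e[:2]),np.degrees(np.arctan2(e[1],e[0]))+90)
m=(a+b)/2; e=g-m; print(np.hypot(*e[:2]),np.degrees(np.arctan2(e[1],e[0])))
E
```

```text
[ 0.981  0.696 -0.289  1.563  0.232  0.917 -0.28 ]
[0.50515048 0.26942288 0.018     ] [ 0.44641001 -0.1473737   0.01      ] [-64.21830552 -66.1240811 ]
stand -73.45900707001007 0.15912553620305706
0.10688960713016155 -72.77377897322674
0.05876068054783935 -71.94225009943487
```

Call:
{"api": "carry_out", "payload": {"motion": [[[43.5,-1.5,0,0,0,-0.07,100],[43.5,-1.5,0,0,0,-0.07,100],[43.5,-1.5,0,0,0,-0.07,100],[43.5,-1.5,0,0,0,-0.07,100],[43.5,-1.5,0,0,0,-0.07,100],[43.5,-1.5,0,0,0,-0.07,100],[43.5,-1.5,0,0,0,-0.07,100],[43.5,-1.5,0,0,0,-0.07,100]]]}}

```text
clock: 1.6
tool_pos: [0.5887, -0.207, 0.2604]
eef_rot: [0.815, 0.58, -0.0, -0.0]
contact_force: [1.1, -0.7, -0.5]
opening: 1.001
```

Call:
{"api": "carry_out", "payload": {"motion": [[[43.5,-1.5,0,0,0,-0.07,100],[43.5,-1.5,0,0,0,-0.07,100],[43.5,-1.5,0,0,0,-0.07,100],[43.5,-1.5,0,0,0,-0.07,100],[43.5,-1.5,0,0,0,-0.07,100],[43.5,-1.5,0,0,0,-0.07,100],[43.5,-1.5,0,0,0,-0.07,100],[43.5,-1.5,0,0,0,-0.07,100]]]}}

```text
clock: 2.4
tool_pos: [0.6074, 0.1363, 0.2604]
eef_rot: [0.623, 0.782, -0.0, 0.0]
contact_force: [-0.5, 0.2, -0.0]
opening: 1.001
```

Call:
{"api": "carry_out", "payload": {"motion": [[[43.5,-1.5,0,0,0,-0.14,100],[43.5,-1.5,0,0,0,-0.14,100],[0,0,0,0,0,-0.14,100],[0,0,0,0,0,-0.14,100],[0,0,0,0,0,-0.14,100],[0,0,0,0,0,0,100]]]}}

```text
clock: 3.0
tool_pos: [0.5795, 0.2166, 0.2601]
eef_rot: [0.318, 0.948, -0.0, -0.0]
contact_force: [-0.3, -0.1, 0.3]
opening: 0.999
```

```bash
python3 - <<'E'
from h import *
s=readout.get_state(); T=R.from_quat(s["eef_rot"])
print(s["q"].round(3),s["tool_pos"],np.degrees(np.arctan2(*T.as_matrix()[[1,0],0])),T.as_matrix()[:,2].round(4))
d=eyes.snapshot("wrist"); cv2.imwrite("pics/w1.png",d["pixels"][:,:,::-1])
a,b=(.505,.269,.085),(.446,-.147,.01); print(proj(d,a),d["origin"],R.from_quat(d["attitude"]).as_matrix())
E
```

```text
[-0.051  0.76  -0.717  1.57   0.557  1.026 -0.002] [0.57945543 0.21662161 0.26013862] 142.9425753033566 [-1.1e-03 -3.0e-04 -1.0e+00]
[318.97823085  82.96593437] [0.52616912 0.25724311 0.38374772] [[ 0.60351597  0.76968696  0.20820775]
 [ 0.79734986 -0.58215133 -0.15916354]
 [-0.00129768  0.26207216 -0.96504741]]
```

View pics/w1.png

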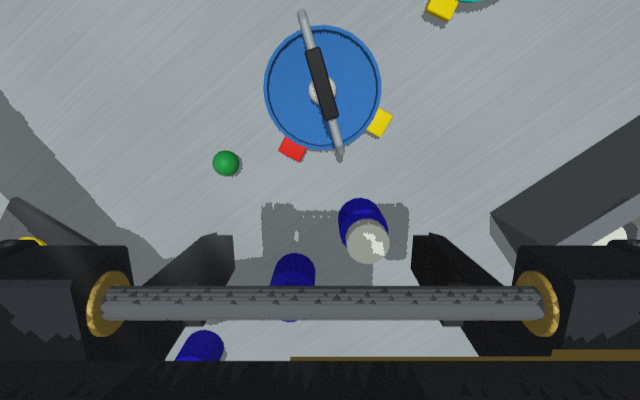

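The wrist view from close by shows the blue dish centred near (322,88), the block running from (313,50) to (330,120), the red tab at (292,149) and the yellow tab at (379,122). The block is within 3 px of where the top-view estimate put it.

```bash
python3 - <<'E'
from h import *
s=readout.get_state(); T=R.from_quat(s["eef_rot"])
d=eyes.snapshot("wrist")
hsv=cv2.cvtColor(d["pixels"],cv2.COLOR_RGB2HSV)
box=(255,0,400,165)
r_=cents(d,*RED,box,40);y_=cents(d,*YEL,box,40); print(r_,y_)
m=np.zeros(hsv.shape[:2],np.uint8); m[40:130,300:340]=(d["pixels"][40:130,300:340].max(2)<70)*255
n,l,st,ce=cv2.connectedComponentsWithStats(m); i=1+st[1:,4].argmax(); print(st[i],ce[i])
v,u=np.where(l==i); P=np.array([ray(d,a,b,.093)[:2] for a,b in zip(u,v)]); rc=cv2.minAreaRect(P.astype(np.float32)*1000); print("block",rc)
w,V=np.linalg.eigh(np.cov(P.T)); by=np.degrees(np.arctan2(V[1,1],V[0,1])); print("blockyaw",by)
b=cents(d,(95,120,60),(115,255,255),box,40); bm=cv2.inRange(hsv[:165],np.array((95,120,60)),np.array((115,255,255))); bm[:,:255]=0;bm[:,400:]=0
pts=cv2.convexHull(cv2.findNonZero(bm)); el=cv2.fitEllipse(pts); print(el); print("dish",ray(d,*el[0],.02))
c=ray(d,*el[0],.02)
R_=ray(d,*r_[0][0],.016)-c; Y_=ray(d,*y_[0][0],.016)-c
print("yaw",np.degrees([np.arctan2(R_[1],R_[0]),np.arctan2(Y_[1],Y_[0])-np.pi/2]),np.hypot(*R_[:2]),np.hypot(*Y_[:2]))
E
```

```text
[(array([291.6, 149.5]), np.int32(363), array([279, 138,  27,  24], dtype=int32))] [(array([379.1, 122.3]), np.int32(403), array([366, 108,  26,  29], dtype=int32))]
[ 304   47   34   74 1146] [320.84904014  83.35253054]
block ((507.9881896972656, 269.8066101074219), (13.597043991088867, 59.64543914794922), 69.42838287353516)
blockyaw 159.39817223187322
((321.5162658691406, 86.92897033691406), (117.4996109008789, 124.11293029785156), 178.34567260742188)
dish [0.50552079 0.27163867 0.02      ]
yaw [-64.24589717 -67.33670107] 0.07569499611446842 0.07434637633127386
```

Call:
{"api": "carry_out", "payload": {"motion": [[[45,-0.5,0,0,0,0,100],[45,-0.5,0,0,0,0,100],[0,0,20,0,0,-0.143,100],[0,0,20,0,0,-0.144,100],[0,0,40,0,0,0,100],[0,0,20,0,0,0,100],[0,0,0,0,0,0,100]]]}}

```text
clock: 3.8
tool_pos: [0.5059, 0.2689, 0.1581]
eef_rot: [0.18, 0.984, -0.002, -0.002]
contact_force: [-0.0, -1.2, 0.7]
opening: 1.0
```

```bash
python3 - <<'E'
from h import *
s=readout.get_state(); T=R.from_quat(s["eef_rot"])
print(s["q"].round(3),s["tool_pos"],np.degrees(np.arctan2(*T.as_matrix()[[1,0],0])),T.as_matrix()[:,2].round(4))
d=eyes.snapshot("wrist"); cv2.imwrite("pics/w2.png",d["pixels"][:,:,::-1])
E
```

```text
[-0.18   0.848 -0.693  1.796  0.744  0.786 -0.054] [0.50587252 0.26891649 0.15805291] 159.24703700733767 [-0.0044 -0.0039 -1.    ]
```

View pics/w2.png

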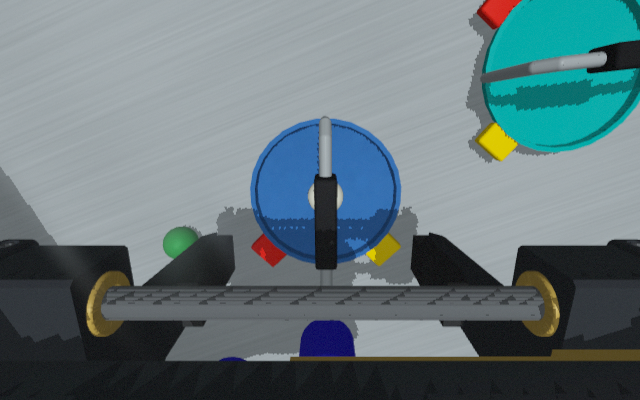

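The block at (326,222) is aligned with the jaws, whose middle is at about 323, and the ball is centred in the dish. Next I descend and close.

Call:
{"api": "carry_out", "payload": {"motion": [[[0,1,30,0,0,0,100],[0,0,20,0,0,0,100],[0,0,12,0,0,0,100],[0,0,7.5,0,0,0,100],[0,0,0,0,0,0,100],[0,0,0,0,0,0,60],[0,0,0,0,0,0,45],[0,0,0,0,0,0,35]]], "squeeze": 30}}

```text
clock: 4.65
tool_pos: [0.5079, 0.2717, 0.0919]
eef_rot: [0.179, 0.984, 0.0, 0.0]
contact_force: [-0.7, 0.2, 0.4]
opening: 0.752
```

Call:
{"api": "carry_out", "payload": {"motion": [[[0,0,0,0,0,0,30],[0,0,0,0,0,0,25],[0,0,0,0,0,0,20],[0,0,0,0,0,0,15],[0,0,0,0,0,0,8],[0,0,0,0,0,0,0],[0,0,0,0,0,0,0],[0,0,0,0,0,0,0]]]}}

```text
clock: 5.45
tool_pos: [0.5072, 0.271, 0.091]
eef_rot: [0.179, 0.984, -0.001, -0.0]
contact_force: [-1.5, -1.1, 0.8]
opening: 0.157
```

```bash
python3 - <<'E'
from h import *
s=readout.get_state(); T=R.from_quat(s["eef_rot"])
print(s["q"].round(3),s["tool_pos"],s["opening"],s["contact_force"],np.degrees(np.arctan2(*T.as_matrix()[[1,0],0])),T.as_matrix()[:,2].round(4))
E
```

```text
[-0.227  0.939 -0.611  1.826  0.852  0.663 -0.141] [0.50718189 0.27097536 0.09101518] 0.15704744124158015 [-1.52942327 -1.10099389  0.80911122] 159.38069551990398 [-6.0e-04 -1.1e-03 -1.0e+00]
```

The grip is firm: the opening is 13.8 mm, which matches the 14 mm block. I'll lift gently.

Call:
{"api": "carry_out", "payload": {"motion": [[[0,0,-2,0,0,0,0],[0,0,-5,0,0,0,0],[0,0,-8,0,0,0,0],[0,0,-11,0,0,0,0],[0,0,-13,0,0,0,0],[0,0,-13,0,0,0,0],[0,0,-13,0,0,0,0],[0,0,-13,0,0,0,0]]]}}

```text
clock: 6.25
tool_pos: [0.5076, 0.2715, 0.1706]
eef_rot: [0.179, 0.984, 0.0, 0.0]
contact_force: [-0.6, -0.0, -4.0]
opening: 0.159
```

Call:
{"api": "carry_out", "payload": {"motion": [[[0,0,-13,0,0,0,0],[0,0,-11,0,0,0,0],[0,0,-9,0,0,0,0],[0,0,-7,0,0,0,0],[0,0,-5,0,0,0,0],[0,0,-3,0,0,0,0],[0,0,-2,0,0,0,0],[0,0,-1,0,0,0,0]]]}}

```text
clock: 7.05
tool_pos: [0.5074, 0.2714, 0.22]
eef_rot: [0.179, 0.984, -0.0, -0.0]
contact_force: [-0.6, -0.2, -3.2]
opening: 0.16
```

```bash
python3 - <<'E'
from h import *
s=readout.get_state(); T=R.from_quat(s["eef_rot"])
print(s["q"].round(3),s["tool_pos"],s["opening"],s["contact_force"],np.degrees(np.arctan2(*T.as_matrix()[[1,0],0])),T.as_matrix()[:,2].round(4))
d=eyes.snapshot("wrist"); e=eyes.snapshot("scene")
cv2.imwrite("pics/ws3.png",np.hstack([d["pixels"][120:400,180:480],e["pixels"][60:340,220:520]])[:,:,::-1])
t=eyes.snapshot("top")
# stand yaw: minimise over projected base/housing edges
g=ray(t,393,248.2,.010); print(g)
gray=cv2.cvtColor(t["pixels"],cv2.COLOR_RGB2GRAY).astype(float)
gr=cv2.GaussianBlur(gray,(0,0),.7)
from scipy.ndimage import map_coordinates
def samp(pts): 
    uv=np.array([proj(t,p) for p in pts]); return map_coordinates(gr,[uv[:,1],uv[:,0]],order=1)
best=[]
for yaw in np.arange(-78,-68,.25):
  for ox in np.arange(-3,3.1,1):
   for oy in np.arange(-3,3.1,1):
    Z=R.from_euler("z",yaw,degrees=True).as_matrix()
    o=np.array([g[0]+ox/1e3,g[1]+oy/1e3,0]); W=lambda L:[o+Z@np.array(p) for p in L]
    sc=0
    k=.003
    for sgn in(1,-1):
        xs=np.linspace(-.055,.10,40)
        sc+=np.mean(samp(W([(x,sgn*(.055+k),.01) for x in xs]))-samp(W([(x,sgn*(.055-k),.01) for x in xs])))
    ys=np.linspace(-.05,.05,30)
    sc+=np.mean(samp(W([(-.06-k,y,.01) for y in ys]))-samp(W([(-.06+k,y,.01) for y in ys])))
    best.append((sc,yaw,ox,oy))
best.sort(reverse=True); print(best[:6])
E
```

```text
[-0.145  0.77  -0.759  1.744  0.658  0.901  0.021] [0.50737857 0.27140172 0.22004996] 0.16005690694631378 [-0.55770071 -0.21392753 -3.18255149] 159.38887571097874 [-4.e-04 -3.e-04 -1.e+00]
[ 0.44641001 -0.1473737   0.01      ]
[(np.float64(61.461103717646445), np.float64(-73.25), np.float64(0.0), np.float64(2.0)), (np.float64(61.38002460184335), np.float64(-73.0), np.float64(0.0), np.float64(2.0)), (np.float64(61.36599167637496), np.float64(-73.5), np.float64(0.0), np.float64(2.0)), (np.float64(61.24339336933804), np.float64(-73.0), np.float64(0.0), np.float64(1.0)), (np.float64(61.241132235555824), np.float64(-73.25), np.float64(0.0), np.float64(1.0)), (np.float64(61.10744529523143), np.float64(-73.75), np.float64(0.0), np.float64(2.0))]
```

View pics/ws3.png

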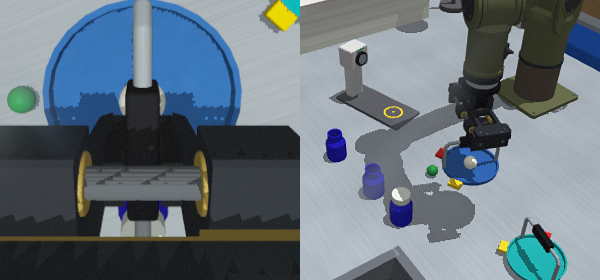

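The ball is centred and the carrier hangs level. The edge fit gives a stand yaw of -73.2° and the ring at (0.446,-0.146). Next is a smooth carry at about 0.2 m/s².

Call:
{"api": "carry_out", "payload": {"motion": [[[-0.44,-2,0,0,0,0,0],[-0.87,-4,0,0,0,0,0],[-1.31,-6,0,0,0,0,0],[-1.74,-8,0,0,0,0,0],[-2.18,-10,0,0,0,0,0],[-2.62,-12,0,0,0,0,0],[-3.05,-14,0,0,0,0,0],[-3.49,-16,0,0,0,0,0]]]}}

```text
clock: 8.0
tool_pos: [0.4966, 0.1972, 0.2202]
eef_rot: [0.179, 0.984, -0.0, 0.0]
contact_force: [-0.1, -1.0, -3.3]
opening: 0.156
```

Call:
{"api": "carry_out", "payload": {"motion": [[[-3.49,-16,0,0,0,0,0],[-3.49,-16,0,0,0,0,0],[-3.49,-16,0,0,0,0,0],[-3.49,-16,0,0,0,0,0],[-3.49,-16,0,0,0,0,0],[-3.49,-16,0,0,0,0,0],[-3.49,-16,0,0,0,0,0],[-3.49,-16,0,0,0,0,0]]]}}

```text
clock: 8.8
tool_pos: [0.4774, 0.0671, 0.2203]
eef_rot: [0.179, 0.984, -0.0, 0.0]
contact_force: [-0.2, -0.5, -4.4]
opening: 0.15
```

Call:
{"api": "carry_out", "payload": {"motion": [[[-3.49,-16,0,0,0,0,0],[-3.49,-16,0,0,0,0,0],[-3.49,-16,0,0,0,0,0],[-3.49,-16,0,0,0,0,0],[-3.49,-16,0,0,0,0,0],[-3.49,-16,0,0,0,0,0],[-3.49,-16,0,0,0,0,0],[-3.49,-16,0,0,0,0,0]]]}}

```text
clock: 9.6
tool_pos: [0.4582, -0.0624, 0.2203]
eef_rot: [0.179, 0.984, -0.0, 0.0]
contact_force: [-0.5, -0.2, -3.5]
opening: 0.158
```

Call:
{"api": "carry_out", "payload": {"motion": [[[-3.49,-16,0,0,0,0,0],[-3.27,-15,0,0,0,0,0],[-2.94,-13.5,0,0,0,0,0],[-2.51,-11.5,0,0,0,0,0],[-2.07,-9.5,0,0,0,0,0],[-1.64,-7.5,0,0,0,0,0],[-1.2,-5.5,0,0,0,0,0],[-0.76,-3.5,0,0,0,0,0]]]}}

```text
clock: 10.4
tool_pos: [0.4468, -0.1441, 0.2202]
eef_rot: [0.179, 0.984, 0.0, 0.0]
contact_force: [1.3, 0.2, -2.8]
opening: 0.158
```

Call:
{"api": "carry_out", "payload": {"motion": [[[-0.35,-1.6,0,0,0,0.01,0],[-0.22,-1,0,0,0,0.025,0],[0,0,0,0,0,0.03,0],[0,0,0,0,0,0.03,0],[0,0,0,0,0,0.025,0],[0,0,0,0,0,0.011,0],[0,0,0,0,0,0,0],[0,0,0,0,0,0,0]]]}}

```text
clock: 11.2
tool_pos: [0.4465, -0.1463, 0.2202]
eef_rot: [0.243, 0.97, -0.0, 0.0]
contact_force: [-0.0, -0.7, -4.1]
opening: 0.158
```

```bash
cat > look.py <<'E'
from h import *
import sys
s=readout.get_state(); T=R.from_quat(s["eef_rot"])
yaw=np.degrees(np.arctan2(*T.as_matrix()[[1,0],0]))
print(s["clock"],s["q"].round(3),s["tool_pos"],s["opening"],s["contact_force"].round(1),yaw,T.as_matrix()[:,2].round(4))
e=eyes.snapshot("scene");t=eyes.snapshot("top")
a=e["pixels"][60:220,220:400]; b=t["pixels"][185:315-0,340:486]
cv2.imwrite(sys.argv[1],np.hstack([cv2.resize(a,(450,400)),cv2.resize(b,(350,312)).__class__(0) if 0 else cv2.copyMakeBorder(cv2.resize(b,(350,312)),0,88,0,0,cv2.BORDER_CONSTANT)])[:,:,::-1])
p=s["tool_pos"]; ball=np.array([p[0],p[1],p[2]-.070])
print("expected ball px scene",proj(e,ball),"view_spot",proj(e,(.4464,-.1464,.15)))
gr=cents(e,*YEL,(290,150,340,190),10); print([(x,a,st,ray(e,*x,.01).round(4)) for x,a,st in gr])
hsv=cv2.cvtColor(e["pixels"],cv2.COLOR_RGB2HSV)
m=np.zeros(hsv.shape[:2],np.uint8); u,v=proj(e,ball).astype(int); m[v-14:v+14,u-14:u+14]=cv2.inRange(hsv,np.array((0,0,130)),np.array((180,60,255)))[v-14:v+14,u-14:u+14]
n,_,st,c=cv2.connectedComponentsWithStats(m); print("white blobs",[(c[i].round(1),st[i]) for i in range(1,n) if st[i,4]>15])
for nm,col in(("red",RED),("yel",YEL)):
    for d,dn,box in((e,"scene",(240,60,400,220)),(t,"top",(345,190,450,300))):
        for x,a,st in cents(d,*col,box,8):
            w=ray(d,*x,p[2]-.091+.015)[:2]-p[:2]
            if np.hypot(*w)<.1: print(nm,dn,x,a,st,"dir",np.degrees(np.arctan2(w[1],w[0])).round(1),np.hypot(*w).round(4))
E
python3 look.py pics/l1.png
```

```text
11.2 [ 0.707  0.656 -0.785  2.047  0.705  0.728  0.551] [ 0.44645126 -0.14631011  0.2202244 ] 0.1579941490074771 [-0.  -0.7 -4.1] 151.8970959569494 [ 0.e+00 -1.e-04 -1.e+00]
expected ball px scene [313.70125221 132.308304  ] view_spot [313.69999839 132.35721239]
[(array([312.4, 171.7]), np.int32(74), array([303, 166,  20,  12], dtype=int32), array([ 0.4497, -0.15  ,  0.01  ]))]
white blobs [(array([303.4, 119.8]), array([299, 118,  11,   6,  49], dtype=int32)), (array([322.2, 119.9]), array([317, 118,  10,   6,  42], dtype=int32)), (array([313.2, 130.7]), array([309, 127,   9,   8,  56], dtype=int32))]
red scene [294.5 124.3] 13 [293 123   5   4] dir -76.7 0.0797
yel scene [296.  144.5] 60 [291 141  11   8] dir 15.7 0.0738
yel top [396.7 224.4] 29 [393 222   7   6] dir 11.7 0.0729
```

View pics/l1.png

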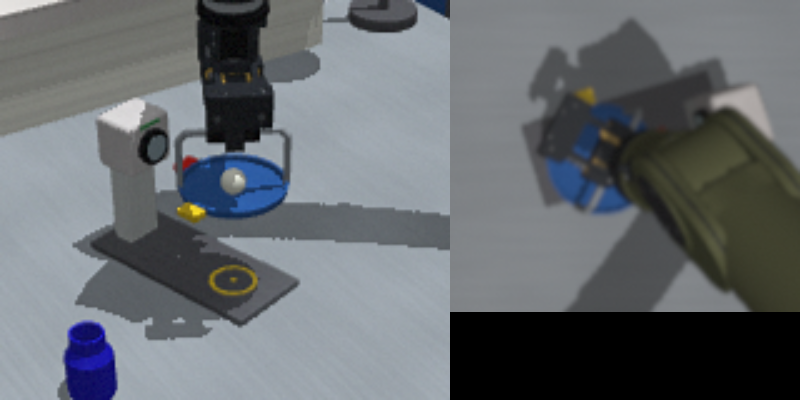

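The scene crop shows the ball in the dish's middle at the housing's lens height. Red points towards the lens, with the yellow tab at scene pixel (296,144). The scene and top cameras disagree on the ring by about 4 mm, so I'll compare dish and ring within each camera.

```bash
cat > cmpr.py <<'E'
from h import *
from scipy.optimize import least_squares
s=readout.get_state(); p=s["tool_pos"]
def ell(d,lo,hi,box):
    hsv=cv2.cvtColor(d["pixels"],cv2.COLOR_RGB2HSV); m=cv2.inRange(hsv,np.array(lo),np.array(hi)); k=np.zeros_like(m); k[box[1]:box[3],box[0]:box[2]]=m[box[1]:box[3],box[0]:box[2]]
    k=cv2.morphologyEx(k,cv2.MORPH_OPEN,np.ones((1,1)))
    h=cv2.convexHull(cv2.findNonZero(k))[:,0]
    return h
def circ(d,h,z,rad):
    P=np.array([ray(d,u,v,z)[:2] for u,v in h]); f=least_squares(lambda q:np.hypot(*(P-q[:2]).T)-q[2],[*P.mean(0),rad],loss="soft_l1",f_scale=.002); return f.x.round(4)
e=eyes.snapshot("scene");t=eyes.snapshot("top")
print("tcp",p, "scene ring",circ(e,ell(e,*YEL,(298,155,330,190)),.01,.03),"dish",circ(e,ell(e,(100,130,50),(118,255,255),(285,115,342,150)),p[2]-.091+.02,.064))
print("top ring hist [.446 -.147]; dish (occluded)",circ(t,ell(t,(100,130,50),(118,255,255),(370,215,425,280)),p[2]-.091+.02,.064))
x0,y0=298,120; c=e["pixels"][x0*0+112:156,285:345]
w=e["pixels"][112:156,285:345].astype(int); m=((w.max(2)-w.min(2)<45)&(w.min(2)>70)).astype(np.uint8)
n,l,st,ce=cv2.connectedComponentsWithStats(m)
for i in range(1,n):
    if st[i,4]>15: print("grey blob",ce[i]+[285,112],st[i])
print("expected ball",proj(e,(p[0],p[1],p[2]-.07)))
# lens: dark disc in scene ; expected lens px from stand estimate
Z=R.from_euler("z",-73.2,degrees=True).as_matrix()
for o in((.4464,-.1464,0),(.4497,-.15,0),(.448,-.148,0)): print("lens px pred",proj(e,np.array(o)+Z@np.array([.119,0,.15])))
g=e["pixels"][100:140,265:295].astype(int); m=(g.max(2)<75).astype(np.uint8); n,l,st,ce=cv2.connectedComponentsWithStats(m)
for i in range(1,n):
    if st[i,4]>15: print("dark blob",ce[i]+[265,100],st[i]+np.array([265,100,0,0,0]))
E
python3 cmpr.py
```

```text
tcp [ 0.44642041 -0.14637241  0.22018956] scene ring [ 0.4488 -0.1502  0.0298] dish [ 0.4495 -0.1434  0.0654]
top ring hist [.446 -.147]; dish (occluded) [ 0.4455 -0.1459  0.0605]
grey blob [319.09056604 134.0890566 ] [   0    0   60   44 1325]
grey blob [312.77647059 132.03529412] [23 15 10 11 85]
expected ball [313.69878446 132.30623528]
lens px pred [283.67202763 118.85867974]
lens px pred [282.12053009 118.64942782]
lens px pred [282.94340684 118.77763189]
dark blob [279.98913043 117.80434783] [275 111  12  15  92]
```

Within the scene camera, ball and ring share about the same 1 px offset, leaving a residual of about 1 mm. I'll nudge by that, then hold for about 1.5 s.

Call:
{"api": "carry_out", "payload": {"motion": [[[-0.2,-0.2,0,0,0,0,0],[-0.4,-0.4,0,0,0,0,0],[-0.1,-0.1,0,0,0,0,0],[0,0,0,0,0,0,0],[0,0,0,0,0,0,0],[0,0,0,0,0,0,0],[0,0,0,0,0,0,0],[0,0,0,0,0,0,0]]]}}

```text
clock: 12.2
tool_pos: [0.4467, -0.1473, 0.2202]
eef_rot: [0.243, 0.97, -0.0, 0.0]
contact_force: [-0.1, 0.5, -4.4]
opening: 0.15
```

Call:
{"api": "carry_out", "payload": {"motion": [[[0,0,0,0,0,0,0],[0,0,0,0,0,0,0],[0,0,0,0,0,0,0],[0,0,0,0,0,0,0],[0,0,0,0,0,0,0],[0,0,0,0,0,0,0],[0,0,0,0,0,0,0],[0,0,0,0,0,0,0]]]}}

```text
clock: 13.0
tool_pos: [0.4467, -0.1473, 0.2202]
eef_rot: [0.243, 0.97, -0.0, 0.0]
contact_force: [0.1, 0.0, -3.9]
opening: 0.155
```

Call:
{"api": "carry_out", "payload": {"motion": [[[0,0,0,0,0,0.02,0],[0,0,0,0,0,0.04,0],[0,0,0,0,0,0.06,0],[0,0,0,0,0,0.07,0],[0,0,0,0,0,0.07,0],[0,0,0,0,0,0.07,0],[0,0,0,0,0,0.07,0],[0,0,0,0,0,0.07,0]]]}}

```text
clock: 13.8
tool_pos: [0.4468, -0.1472, 0.2203]
eef_rot: [0.464, 0.886, 0.0, 0.0]
contact_force: [0.2, 1.1, -3.8]
opening: 0.153
```

Call:
{"api": "carry_out", "payload": {"motion": [[[0,0,0,0,0,0.07,0],[0,0,0,0,0,0.07,0],[0,0,0,0,0,0.07,0],[0,0,0,0,0,0.07,0],[0,0,0,0,0,0.07,0],[0,0,0,0,0,0.07,0],[0,0,0,0,0,0.07,0],[0,0,0,0,0,0.07,0]]]}}

```text
clock: 14.6
tool_pos: [0.4468, -0.1471, 0.2203]
eef_rot: [0.69, 0.723, 0.0, 0.0]
contact_force: [-0.2, 0.0, -3.3]
opening: 0.154
```

Call:
{"api": "carry_out", "payload": {"motion": [[[0,0,0,0,0,0.07,0],[0,0,0,0,0,0.07,0],[0,0,0,0,0,0.07,0],[0,0,0,0,0,0.07,0],[0,0,0,0,0,0.07,0],[0,0,0,0,0,0.07,0],[0,0,0,0,0,0.06,0],[0,0,0,0,0,0.04,0]]]}}

```text
clock: 15.4
tool_pos: [0.4469, -0.147, 0.2203]
eef_rot: [0.853, 0.522, 0.0, 0.0]
contact_force: [0.7, 0.4, -4.0]
opening: 0.155
```

Call:
{"api": "carry_out", "payload": {"motion": [[[0,0,0,0,0,0.02,0],[0,0,0,0,0,0.001,0],[0,0,0,0,0,0,0],[0,0,0,0,0,0,0],[0,0,0,0,0,0,0],[0,0,0,0,0,0,0],[0,0,0,0,0,0,0],[0,0,0,0,0,0,0]]]}}

```text
clock: 16.2
tool_pos: [0.4467, -0.1473, 0.2202]
eef_rot: [0.858, 0.514, -0.0, 0.0]
contact_force: [0.2, -0.1, -3.0]
opening: 0.154
```

```bash
python3 look.py pics/l2.png; python3 cmpr.py
```

```text
16.2 [ 0.433  0.571 -0.329  2.059  0.334  0.562 -0.623] [ 0.44671212 -0.14731719  0.22021764] 0.1535848319735788 [ 0.2 -0.1 -3. ] 61.872707461832526 [ 0.e+00 -1.e-04 -1.e+00]
expected ball px scene [313.43683788 132.1815414 ] view_spot [313.69999839 132.35721239]
[(array([312.3, 171.6]), np.int32(74), array([303, 166,  20,  12], dtype=int32), array([ 0.4497, -0.1506,  0.01  ]))]
white blobs [(array([302.6, 120. ]), array([299, 118,  11,   6,  40], dtype=int32)), (array([314.2, 121.4]), array([313, 118,   3,   8,  17], dtype=int32)), (array([322.1, 119.6]), array([317, 118,  10,   5,  34], dtype=int32)), (array([310.7, 130.2]), array([309, 127,   4,   7,  22], dtype=int32))]
red scene [330.3 123.4] 20 [326 121   9   6] dir -162.3 0.078
red top [408.9 276.4] 16 [406 275   6   4] dir -166.8 0.0746
yel scene [293.2 125.2] 26 [290 123   8   6] dir -72.1 0.078
tcp [ 0.44673541 -0.1473199   0.2202316 ] scene ring [ 0.4488 -0.1502  0.0298] dish [ 0.4505 -0.1436  0.0652]
top ring hist [.446 -.147]; dish (occluded) [ 0.4454 -0.1462  0.0607]
grey blob [317.16623545 133.88421734] [   0    0   60   44 1546]
expected ball [313.42945242 132.17919571]
lens px pred [283.67202763 118.85867974]
lens px pred [282.12053009 118.64942782]
lens px pred [282.94340684 118.77763189]
dark blob [280.04444444 117.74444444] [275 111  12  15  90]
```

View pics/l2.png

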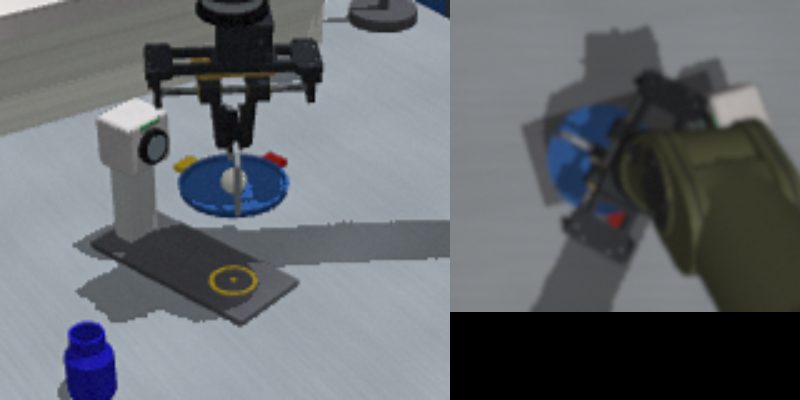

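The yellow tab now points at the lens, with its scene direction at -72.1° against the stand's -73.2°. Red is at -162.3°, and the ball is centred above the ring. I'll let it settle, then hand in.

Call:
{"api": "carry_out", "payload": {"motion": [[[0,0,0,0,0,0,0],[0,0,0,0,0,0,0],[0,0,0,0,0,0,0],[0,0,0,0,0,0,0],[0,0,0,0,0,0,0],[0,0,0,0,0,0,0]]]}}

```text
clock: 17.0
tool_pos: [0.4467, -0.1473, 0.2202]
eef_rot: [0.858, 0.514, -0.0, 0.0]
contact_force: [0.0, -0.7, -4.5]
opening: 0.155
```

```bash
python3 -c "
from plant import *
from plant import readout,ticket
s=readout.get_state();print(s['tool_pos'],abs(s['qd']).max(),s['opening']);print(ticket.finish_job())"
```

```text
[ 0.44671338 -0.14733246  0.22022501] 0.0005873602119734276 0.15478425488184422
the job is handed in; nothing more can be done
None
```

I lifted the blue carrier by its black grip and carried it level to the stand. I held it there with the red tab towards the lens for over a second, turned it a quarter turn so yellow faced the lens, and handed in at 17 s while still holding it.

**Last checks:**
- **Hold:** the tool was level and still, the grip was firm (13.6 mm on the 14 mm block), and the ball's computed height was 150 mm. This height comes from the tool position rather than a direct measurement.
- **Ball:** in the last picture it lay in the middle of the dish, above the ring.
- **Tab direction:** in the scene camera the yellow tab pointed at -72.1° and red at -162.3°, against a stand direction of about -73.2°. That is within about 1°. In the top view the arm partly hid the tabs, and it read them 4–5° off.
- **Bumps:** the force readings stayed at about the load's weight throughout, with no sign of touching the stand. The path kept clear of the bottles.

**Disagreements:**
- **Ring position:** the scene and top cameras differed by about 4 mm. Ball and ring had shifted almost equally within the scene camera, so I made only a 1 mm correction.
- **Dish centre:** the scene camera's fit of the dish centre was about 5 mm off the tool position, and the ball did not show that offset.

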